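# Shut the tagged air valve under the sliding cover

## Task

Slide the sheet-metal cover of the grey valve box all the way aside onto its deck, then push the handle with the round disc on its end fully shut. Push only: do not lift the cover off the box, leave the cover open, leave the plain straight-bar valve as it is, and do not disturb the cup, the bushing or the screwdriver on the bench.

Things in the scene. Friction and masses are not known exactly. Their poses are not given: they have to be found in the camera images.
- box: Fixed grey valve box, 320 (x) x 360 (y) mm; origin: centre of underside, z up. -y half: open well, inside x -140..140, y -165..-15 mm, floor 6 mm up, hidden by the cover at first. +y half: deck onto which the cover slides in box +y. Cover runners along y, tops 75 mm up; 6 mm higher lips guide it at both sides, stops at both ends. Pipe stubs, 75 mm long, leave the -y side.
- cover: Loose aluminium sheet, 300 (x) x 160 (y) x 4 mm, about 0.5 kg, flat in the box's runners, axes as the box's; origin: centre of underside. Slides with a few N of friction. Origin starts at box y about -90..-70 mm, reaches +82 at the end stop. On it a thumb stop, 100 mm wide: upright face to -y at own y = +25 mm, 22 mm high above the sheet, sloping down behind to y = +67.
- thumb_stop (a point): On the cover: centre of the upright face of the thumb stop, 11 mm above the sheet's upper side; push here towards box +y. Axes as the cover's.
- marked_handle (a joint): Angle (rad) of the valve handle with the disc: 0 = open, handle points along box +y; grows anticlockwise seen from above to 1.571 = shut, at its stop, handle points along box -x. Starts between 0 and 0.3. Dry friction 0.15 N m (about 3 N at the disc); stays where it is left.
- marked_pivot (a point): On the turning axis of the disc-ended handle, at the handle's mid-height, 54 mm above the bench; fixed, axes as the box's. It lies at box x = +55 or -55 mm, y = -130 mm, the plain handle being at the other of the two places.
- marked_end (a point): Centre of the disc (30 mm diameter) at the end of the marked handle, 60 mm from the pivot; moves with the handle. The steel handle is a bar 14 mm wide, 12 mm thick (48 to 60 mm above the bench), the disc equally thick; it ends 75 mm from the pivot.
- plain_pivot (a point): On the turning axis of the other valve's handle, 54 mm above the bench; fixed.
- plain_end (a point): On the plain handle, 60 mm from its pivot, at mid-height: a straight steel bar 14 mm wide, 12 mm thick, ending square 75 mm from the pivot, pointing roughly along box +y; it must stay so.
- cup: White cup standing on the bench beyond the box's +y side, 80 mm across, 95 mm high; origin at the centre of its underside. Leave alone.
- bushing: Short steel tube standing on the bench beyond the box's +y side, 52 mm outside diameter, 40 mm high; origin at the centre of its underside. Leave alone.
- screwdriver: Screwdriver with a black handle lying on the bench beyond the box's -y side; its handle points along its own -x. Leave alone.

How it is judged (in metres and radians):
On the way, in this order (a step that is already met when the one before it is completed fails the run):
1. the cover is slid aside onto the deck, to within 20 mm of its end stop (y of cover in the frame of box above 0.062 m), for 0.2 s.
2. the disc-ended handle is pushed shut (value of joint marked_handle above 1.45 rad), for 0.2 s.
At the end, for the whole second after the job is handed in: The disc-ended handle is at its shut stop (within 0.12 rad), the cover lies flat in its runners on the deck, at rest, within 27 mm of the end stop, and the plain handle has stayed where it was (its end moved less than 15 mm) (value of joint marked_handle above 1.45 rad and y of cover in the frame of box above 0.055 m and z of cover in the frame of box below 0.08 m and angle between cover's own z axis and vertical below 0.05 rad and linear speed of cover below 0.02 m/s and distance of plain_end from where it was at the start of the episode below 0.015 m); the robot touches nothing.
It fails at once if the cover is lifted or tipped out of its runners (z of cover in the frame of box above 0.09 m or angle between cover's own z axis and vertical above 0.15 rad).
It fails at once if the plain valve's handle is moved (distance of plain_end from where it was at the start of the episode above 0.015 m).
It fails at once if the cup is disturbed (distance of cup from where it was at the start of the episode above 0.03 m).
It fails at once if the bushing is disturbed (distance of bushing from where it was at the start of the episode above 0.03 m).
It fails at once if the screwdriver is disturbed (distance of screwdriver from where it was at the start of the episode above 0.03 m).
It also fails if it takes over 45 s, if anything falls off the work surface, if the arm or the gripper's body presses on something with over 40 N, if the wrist force passes 120 N, or if a joint passes its speed limit or range.

## Robot

A 7-joint arm with a two-finger parallel gripper is mounted at the origin on the work surface. World frame = base frame: x ahead of the robot, y to its left, z up, the work surface at z = 0. Lengths are in m, angles in degrees, forces in N, time in s.
With the tool pointing down it reaches from about 0.425 to 0.875 m from the base axis. Payload 4.7 kg.
Tool frame: the origin (TCP) lies at the very end of the fingers, on their centre line; the grasp point (between the pads) lies 19 mm behind it; z points along the fingers, y is the line along which they close (so a half turn about z gives the same grasp; the last joint's range is limited). The gripper opens to 87 mm and grips with 3 to 60 N. Pads are 19 mm wide; open, the fingers measure 117 mm over their backs; the gripper's body (75 mm by 190 mm) begins 51 mm behind the grasp point.
Start: joints at [74.949, 18.392, -4.016, 83.108, 1.295, 78.541, -3.26], TCP at [0.178, -0.625, 0.223] pointing down, gripper open.
Joint ranges: [-163.93, 163.93], [-17.29, 119.83], [-79.2, 71.16], [3.27, 140.29], [-89.18, 269.18], [5.43, 117.66], [-154.24, 154.24]. Speed limits (degrees/s): [147.25, 147.25, 180, 180, 180, 180, 180].

## Interface

Orientations are given as [roll, pitch, yaw] about the fixed x, y, z axes, in that order (R = Rz(yaw) Ry(pitch) Rx(roll)).
In Python, from cell import telemetry, cams, env gives the robot as it stands.
- The arm moves only by the tool arm_command, never from a script. Its argument "series" is text: rows parted by semicolons, each of 5 numbers parted by spaces: the shift along the tool's x, y, z in mm, then the turn about the tool's z in rad, then the closure in counts, from 0 (fully open) to 255 (shut). A call has 1 to 20 rows; each row shifts and turns the commanded pose from where the row before left it, along the tool's axes as they then stand; what a row does not reach is not made up. A row lasts 1/12 s, in which the tool goes at most 41.7 mm and 7.16 degrees, less where a joint would pass 70% of its speed; a pose out of reach is approached as far as the arm can. A call is refused whole if a number of a shift passes 41.7 or a number of a turn 0.125, either way. A call with a gripper value outside its range is refused whole. The fingers move at their own pace and stop on an object; "squeeze" is the grip in N (left out, the last holds). Time passes only in rows, so rows that do not move let the fingers close. It gives the time, the measured TCP pose, the force, the opening and the grip force at its end, in the units of the state.
- telemetry.get_obs(): the state, without advancing time (a new reading comes with each control period).
- cams.read_camera(name): name is "scene" or "top" or "wrist"; returns the picture (400x640x3 uint8, blue, green, red); there is no depth.
- cams.calibration(name): a dict with "K" (3x3 intrinsics, pixels), "origin" and "rotation" of the camera in the world; the wrist camera has in their place "hand_eye" (4x4, takes a point from camera to tool coordinates, whose origin is the TCP and whose axes are the flange's). Camera axes: x right, y down, z forward; pixel columns grow to the right and rows downward; lengths in m; the calibration is good to about 2 mm. A picture is of the moment at which its call begins: read the wrist's pose just before it. calibration takes no time and is no camera call.
- env.sign_off(): hands the job in; it is judged then, once.
The state is a dict: "time_s": time; "qpos": joint angles; "joint_velocities": joint speeds; "effort": joint torques, N m; "tool_pos": TCP position; "tool_rot": TCP orientation; "force": force on the tool from outside, world axes, zero at the start; "wrist_torque": the same for the moment, N m; "grip_width": finger opening in m; "grasp_force": force on a finger pad.
Only numpy, scipy, OpenCV 4.12 (cv2) and the standard library are available. Lean on these libraries where they do the work, as an engineer would, in place of code of your own. Each camera call takes 0.05 s, during which the arm holds its last target. There are 200 camera calls.

## Working session

There is one attempt and no reset: what is moved stays moved. The work goes in short steps, Python scripts to look and compute and a tool call to move; the robot and the scene stay as the last step left them, time stands still between calls to the robot, and variables do not carry over. Pictures are saved under pics/ and viewed, at most 10 in all, crops included, and the job is handed in when it is done.

Besides the shell and the picture viewer there is one more tool, called after "Request:" as name(argument=value, ...) on one line, values as JSON. arm_command: Moves the arm, as the interface text tells. Its arguments: {"type":"object","properties":{"series":{"type":"string"},"squeeze":{"type":"number"}},"required":["series"]}

```bash
mkdir -p pics; ls; cat > h.py <<'E'
import numpy as np, cv2
from cell import telemetry, cams, env
from scipy.spatial.transform import Rotation as R
def cam(name):
    c=cams.calibration(name); K=np.array(c["K"])
    if name!="wrist": return K,np.array(c["origin"]),np.array(c["rotation"])
    s=telemetry.get_obs(); T=np.eye(4); T[:3,:3]=R.from_euler("xyz",s["tool_rot"],degrees=True).as_matrix(); T[:3,3]=s["tool_pos"]
    T=T@np.array(c["hand_eye"]); return K,T[:3,3],T[:3,:3]
def ray(c,uv):
    K,o,r=c; d=r@np.linalg.inv(K)@np.array([uv[0],uv[1],1.]); return o,d
def onz(c,uv,z):
    o,d=ray(c,uv); return o+d*(z-o[2])/d[2]
def proj(c,p):
    K,o,r=c; q=K@(r.T@(np.array(p)-o)); return q[:2]/q[2]
def two(r1,r2):
    (o1,d1),(o2,d2)=r1,r2; A=np.c_[d1,-d2]; t=np.linalg.lstsq(A,o2-o1,rcond=None)[0]
    a,b=o1+t[0]*d1,o2+t[1]*d2; return (a+b)/2,np.linalg.norm(a-b)
E
python3 - <<'E'
from h import *
s=telemetry.get_obs();print(s)
for n in("scene","top"):
    print(cams.calibration(n)); cv2.imwrite(f"pics/{n}0.png",cams.read_camera(n))
E
```

```text
pics
{'time_s': 0.0, 'qpos': array([74.9484666 , 18.43724152, -4.01616369, 83.17538179,  1.29659424,
       78.53965653, -3.26012757]), 'joint_velocities': array([-0.05854754, -0.01642263,  0.01460419,  0.04125713, -0.0054221 ,
        0.0069929 , -0.10517447]), 'effort': array([ 4.71169369e-04, -4.91298938e+01, -4.03821375e-01, -3.12528920e+01,
       -6.40775403e-02,  4.35592909e-02,  1.48785712e-04]), 'tool_pos': array([ 0.17742827, -0.62474358,  0.221478  ]), 'tool_rot': array([-1.79893054e+02,  7.10944581e-03,  1.58620908e+01]), 'force': array([-0.09874621,  0.89174028,  1.04833256]), 'wrist_torque': array([-0.03389285,  0.02096048, -0.01005898]), 'grasp_force': 0.0, 'grip_width': 0.08714159740917522}
{'K': array([[427.96621218,   0.        , 320.87945178],
       [  0.        , 427.96621218, 199.52684509],
       [  0.        ,   0.        ,   1.        ]]), 'origin': array([ 1.14109949, -0.72085541,  0.84242027]), 'rotation': array([-129.20275759,   -0.39593826,   36.7808166 ])}
{'K': array([[436.04565547,   0.        , 317.95826532],
       [  0.        , 436.04565547, 201.04226576],
       [  0.        ,   0.        ,   1.        ]]), 'origin': array([0.51657533, 0.03422792, 1.06745136]), 'rotation': array([-1.75965353e+02, -2.87619761e-02, -9.04652721e+01])}
```

```bash
sed -i 's/np.array(c\["rotation"\])$/R.from_euler("xyz",c["rotation"],degrees=True).as_matrix()/' h.py; grep -n rotation h.py
```

```text
6:    if name!="wrist": return K,np.array(c["origin"]),R.from_euler("xyz",c["rotation"],degrees=True).as_matrix()
```

View pics/scene0.png

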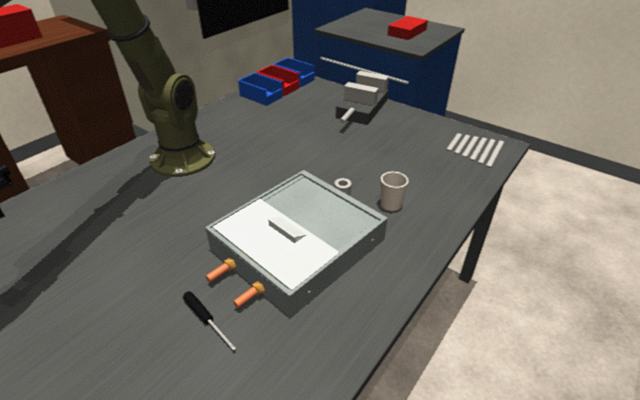

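View pics/top0.png

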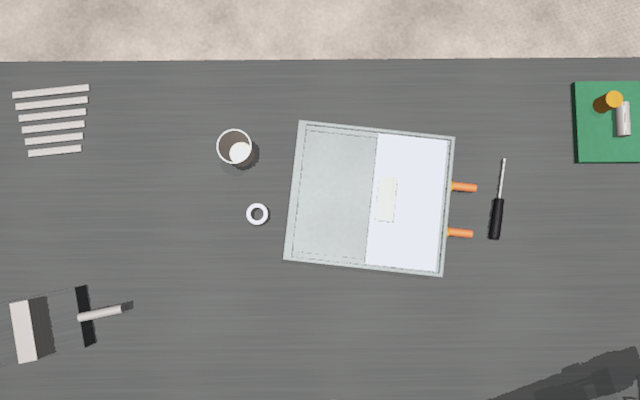

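Scene view: box with white cover over its near half, thumb stop at about (287,230), stubs at (222,272)/(250,295), screwdriver around (208,318). Top view: box corners (300,121),(455,137),(442,276),(284,260), thumb stop about (387,198), cup (234,148), bushing (257,214), screwdriver (498,200).

```bash
python3 - <<'E'
from h import *
t=cam("top"); s=cam("scene")
P=[(300,121),(455,137),(442,276),(284,260)]
W=np.array([onz(t,p,.081) for p in P]); print("corners",W.round(4), "sides",[np.linalg.norm(W[i]-W[i-1]).round(3) for i in range(4)])
im=cv2.imread("pics/top0.png"); si=cv2.imread("pics/scene0.png")
def big(m,roi):
    k=np.zeros_like(m);x0,y0,x1,y1=roi;k[y0:y1,x0:x1]=m[y0:y1,x0:x1]
    c=max(cv2.findContours(k,0,2)[0],key=cv2.contourArea); return c
# cover: bright
c=big(cv2.inRange(im,(215,215,215),(255,255,255)),(280,110,460,285)); r=cv2.minAreaRect(c); b=cv2.boxPoints(r)
print("cover px",r,b.round(1).tolist()); C=np.array([onz(t,p,.079) for p in b]); print(C.round(4))
# box outline: not bench (bench dark)
c=big(cv2.inRange(im,(100,100,100),(255,255,255)),(270,110,460,290)); r=cv2.minAreaRect(c); print("box px",r); B=np.array([onz(t,p,.081) for p in cv2.boxPoints(r)]);print(B.round(4),B.mean(0))
c2=big(cv2.inRange(si,(215,215,215),(255,255,255)),(190,160,400,320)); r2=cv2.boxPoints(cv2.minAreaRect(c2)); print("scene cover approx poly",cv2.approxPolyDP(cv2.convexHull(c2),4,True)[:,0].tolist())
print("top cover poly",cv2.approxPolyDP(cv2.convexHull(big(cv2.inRange(im,(215,215,215),(255,255,255)),(280,110,460,285))),4,True)[:,0].tolist())
a=np.vstack([cv2.resize(im[110:290,270:470],None,fx=3.2,fy=3.2)]);
cv2.imwrite("pics/top0c.png",a); cv2.imwrite("pics/scene0c.png",cv2.resize(si[165:320,195:395],None,fx=3.8,fy=3.8))
E
```

```text
corners [[ 0.7708  0.0729  0.081 ]
 [ 0.7308 -0.2821  0.081 ]
 [ 0.4155 -0.2434  0.081 ]
 [ 0.454   0.1105  0.081 ]] sides [np.float64(0.319), np.float64(0.357), np.float64(0.318), np.float64(0.356)]
cover px ((406.25250244140625, 201.97525024414062), (71.1451644897461, 131.84243774414062), 5.710593223571777) [[364.29998779296875, 264.0], [377.3999938964844, 132.8000030517578], [448.20001220703125, 139.89999389648438], [435.1000061035156, 271.1000061035156]]
[[ 0.4434 -0.0699  0.079 ]
 [ 0.7423 -0.1047  0.079 ]
 [ 0.7245 -0.267   0.079 ]
 [ 0.4263 -0.2288  0.079 ]]
box px ((364.49993896484375, 199.49998474121094), (188.99996948242188, 178.99996948242188), -0.0)
[[ 0.3899  0.142   0.081 ]
 [ 0.7971  0.1418  0.081 ]
 [ 0.7936 -0.2932  0.081 ]
 [ 0.3864 -0.2807  0.081 ]] [ 0.59175014 -0.07251008  0.081     ]
scene cover approx poly [[214, 226], [260, 199], [337, 253], [291, 288]]
top cover poly [[378, 133], [446, 141], [434, 271], [365, 263]]
```

View pics/top0c.png

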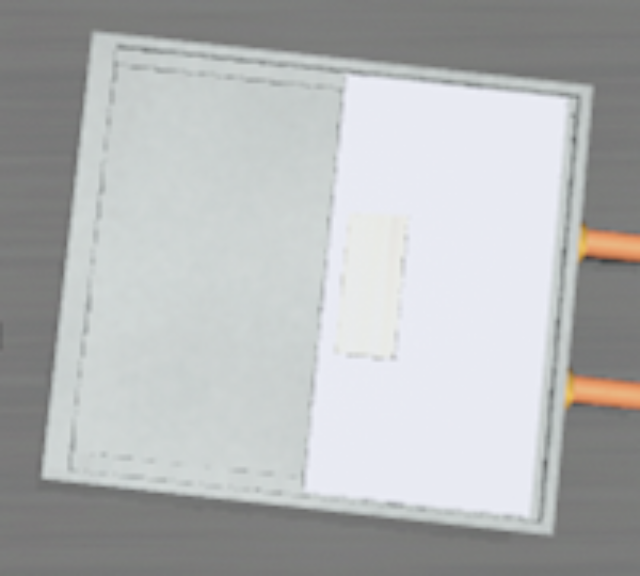

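View pics/scene0c.png

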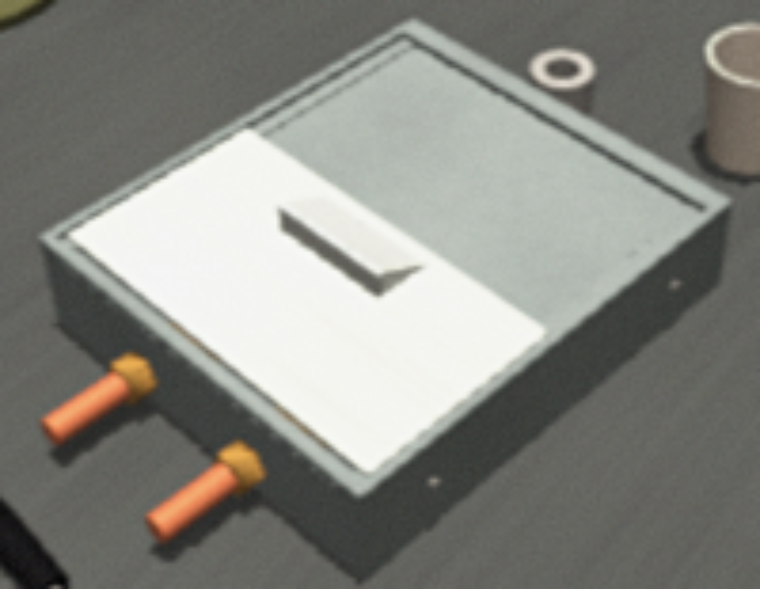

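The crops show crisp corners: the box's lip corners and the thumb stop's upper face edge, at (397.5,177)/(393.8,222.5) in the top view and (295.3,237.9)/(268.7,219.7) in the scene view.

```bash
python3 - <<'E'
from h import *
t=cam("top"); s=cam("scene")
# order: -x-y, +x-y, +x+y, -x+y, thumb face +x, thumb face -x
T=[(442.5,276.9),(455,137.2),(299.7,120),(283.4,259.4),(397.5,176.9),(393.8,222.5)]
S=[(206,227.6),(289.7,295.3),(387.1,218.4),(303.4,170.3),(295.3,237.9),(268.7,219.7)]
W=[]
for a,b in zip(T,S):
    p,g=two(ray(t,a),ray(s,b)); W.append(p); print(p.round(4),round(g,4))
B=np.array([onz(t,a,.081) for a in T[:4]]); c=B.mean(0); v=(B[2]+B[3]-B[0]-B[1])[:2]; v/=np.linalg.norm(v)
yaw=np.arctan2(-v[0],v[1]); ux=np.array([v[1],-v[0]])
print("box",c,np.degrees(yaw)); np.save("box.npy",[c[0],c[1],yaw])
for a in T[4:]: p=onz(t,a,.101); d=p[:2]-c[:2]; print("thumb in box",d@ux,d@v)
tool=telemetry.get_obs(); f=c[:2]; 
for by in(-150,-100): print(by,"world of box(0,by)",f+v*by/1e3)
p=f+v*(-.135); d=p-tool["tool_pos"][:2]; print("delta to box(0,-135) in box axes mm",d@ux*1e3,d@v*1e3)
E
```

```text
[ 0.4148 -0.2434  0.0798] 0.004
[ 0.7312 -0.2809  0.0818] 0.0028
[0.7741 0.0741 0.0797] 0.0014
[0.456  0.1127 0.079 ] 0.0021
[ 0.6379 -0.1453  0.0974] 0.0003
[ 0.5371 -0.1342  0.0955] 0.0033
box [ 0.593078   -0.08528142  0.081     ] -6.786165688506828
thumb in box 0.050923677992356906 -0.05376486041340043
thumb in box -0.05112990865715184 -0.0555127167848381
-150 world of box(0,by) [ 0.57535336 -0.23423053]
-100 world of box(0,by) [ 0.58126158 -0.18458082]
delta to box(0,-135) in box axes mm 348.9537226459433 449.8652496472824
```

Request:
arm_command(series="0 0 0 0.1 255;0 0 0 0.1 255;0 0 0 0.1 255;0 0 0 0.095 255;22 -28 0 0 255;22 -28 0 0 255;22 -28 0 0 255;22 -28 0 0 255;22 -28 0 0 255;22 -28 0 0 255;22 -28 0 0 255;22 -28 0 0 255;22 -28 0 0 255;22 -28 0 0 255;22 -28 0 0 255;22 -28 0 0 255;22 -28 0 0 255;22 -28 0 0 255;22 -28 0 0 255;19 -30 0 0 255", squeeze=10)

```text
time_s: 1.77
tool_pos: [0.5781, -0.2186, 0.222]
tool_rot: [180.0, 0.0, -6.8]
force: [-0.2, 0.1, -0.1]
grip_width: 0.0006
grasp_force: 0.0
```

```bash
cat >> h.py <<'E'
def inbox(p):
    x,y,a=np.load("box.npy"); d=np.array(p)[:2]-[x,y]
    return 1e3*np.array([d@[np.cos(a),np.sin(a)],d@[-np.sin(a),np.cos(a)]])
E
python3 - <<'E'
from h import *
s=telemetry.get_obs();print(inbox(s["tool_pos"]),s["tool_pos"],s["tool_rot"],s["force"],s["grip_width"])
cv2.imwrite("pics/w1.png",cams.read_camera("wrist"))
E
```

```text
[   0.88362341 -134.13140022] [ 0.5781059  -0.21857751  0.2220018 ] [ 1.79995145e+02  2.98545409e-02 -6.80681690e+00] [-0.21629591  0.11343832 -0.08760718] 0.0006055493952384853
```

View pics/w1.png

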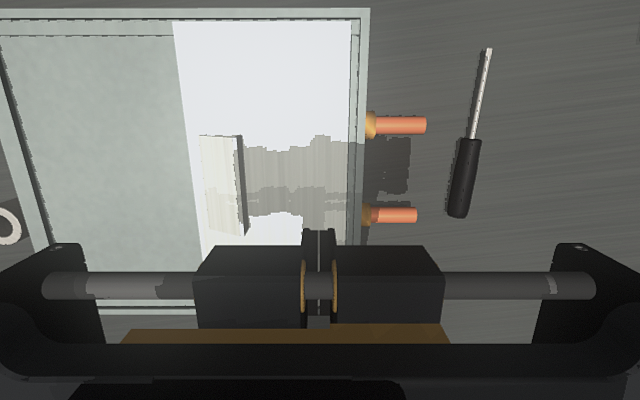

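The wrist view shows the fingers over the cover, with the thumb stop face at about (243,185), ahead of them; the box edges line up with the tool.

Request:
arm_command(series="0 0 35 0 255;0 0 35 0 255;0 -10 30 0 255;0 -10 20 0 255;0 -5 13 0 255;0 0 0 0 255;0 -8 0 0 255;0 -8 0 0 255;0 -8 0 0 255;0 -8 0 0 255;0 -8 0 0 255;0 -8 0 0 255;0 0 0 0 255")

```text
time_s: 2.9
tool_pos: [0.5866, -0.1454, 0.0904]
tool_rot: [180.0, -0.1, -6.7]
force: [0.5, 0.5, 0.3]
grip_width: 0.0005
grasp_force: 0.0
```

```bash
python3 - <<'E'
from h import *
s=telemetry.get_obs();print(inbox(s["tool_pos"]),s["tool_pos"],s["force"])
im=cams.read_camera("top");cv2.imwrite("pics/t2.png",im)
k=np.zeros(im.shape[:2],np.uint8);k[110:285,280:460]=cv2.inRange(im,(215,215,215),(255,255,255))[110:285,280:460]
ys,xs=np.where(k>0);t=cam("top")
for r in(150,260):
    x=np.where(k[r]>0)[0];print(r,x.min(),x.max(),inbox(onz(t,(x.min(),r),.079)),inbox(onz(t,(x.max(),r),.079)))
E
```

```text
[  0.69120295 -60.50325149] [ 0.58661504 -0.14544246  0.09040587] [0.5062236  0.50886594 0.28386824]
150 373 442 [109.6970901    4.36080616] [ 127.12270234 -152.81605613]
260 302 386 [-156.92721595  137.87059466] [-136.1143223   -50.07726229]
```

Request:
arm_command(series="0 -3 0 0 255;0 -6 0 0 255;0 -8 0 0 255;0 -8 0 0 255;0 -8 0 0 255;0 -8 0 0 255;0 -8 0 0 255;0 -8 0 0 255;0 -8 0 0 255;0 -8 0 0 255;0 -8 0 0 255;0 -8 0 0 255;0 -8 0 0 255;0 -8 0 0 255;0 -8 0 0 255;0 -8 0 0 255;0 -6 0 0 255;0 -3 0 0 255;0 0 0 0 255")

```text
time_s: 4.53
tool_pos: [0.6012, -0.0161, 0.0894]
tool_rot: [-179.9, 0.0, -6.7]
force: [0.2, 0.8, 1.0]
grip_width: 0.0007
grasp_force: 0.0
```

```bash
python3 - <<'E'
from h import *
s=telemetry.get_obs();print(inbox(s["tool_pos"]),s["tool_pos"],s["force"])
im=cams.read_camera("top");cv2.imwrite("pics/t3.png",cv2.resize(im[100:290,260:480],None,fx=3,fy=3))
E
```

```text
[-0.14546497 69.68913807] [ 0.60116831 -0.01606333  0.08940001] [0.16810639 0.75748347 1.00163651]
```

View pics/t3.png

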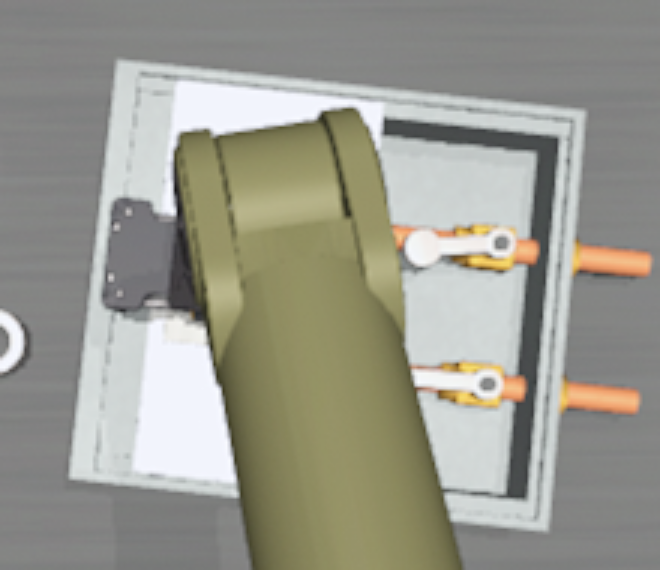

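The top view shows the cover most of the way over (its trailing edge at crop (383,103)) and the well open: disc handle at +x (disc at crop (421,248), pivot (501,242)), plain handle at -x.

Request:
arm_command(series="0 -4 0 0 255;0 -5 0 0 255;0 -5 0 0 255;0 -4 0 0 255;0 -2 0 0 255;0 0 0 0 255")

```text
time_s: 5.08
tool_pos: [0.6034, 0.0034, 0.0894]
tool_rot: [-179.9, 0.0, -6.7]
force: [0.4, 0.1, -1.0]
grip_width: 0.0006
grasp_force: 0.0
```

```bash
python3 - <<'E'
from h import *
s=telemetry.get_obs();print(inbox(s["tool_pos"]),s["tool_pos"],s["force"])
t=cam("top"); im=cams.read_camera("top")
for a in((387.7,134.3),(318,126.7)): print("before",inbox(onz(t,a,.079)))
k=cv2.inRange(im,(215,215,215),(255,255,255))
for r in(132,134,136,245,250): 
    x=np.where(k[r,290:400]>0)[0]
    if len(x): print(r,inbox(onz(t,(290+x.min(),r),.079)),inbox(onz(t,(290+x.max(),r),.079)))
E
```

```text
[-0.22546594 89.28467198] [0.60340436 0.00340438 0.08936162] [ 0.39043326  0.14190951 -1.01746092]
before [149.69383407 -25.51619072]
before [149.65366185 135.5926338 ]
132 [135.09015928 154.78917078] [150.79460391  13.16448794]
134 [130.46102829 154.26962675] [148.18584072  -5.57844258]
136 [125.83492434 153.75042246] [143.55356334  -6.0454218 ]
245 [-125.02180617  155.11269356] [-101.17465629  -60.20198438]
250 [-136.1702998   153.83777306] [-129.22136144   91.09290137]
```

Request:
arm_command(series="0 -2 0 0 255;0 -2 0 0 255;0 0 0 0 255;0 10 0 0 255;0 15 0 0 255;0 15 -20 0 255;0 20 -30 0 255;0 30 -25 0 255;0 35 -20 0 255;0 35 -15 0 255;0 30 0 0 255;0 10 0 0 255;0 0 0 0 255")

```text
time_s: 6.22
tool_pos: [0.5792, -0.1976, 0.1994]
tool_rot: [179.9, 0.0, -7.2]
force: [-0.0, 0.1, -0.1]
grip_width: 0.0005
grasp_force: 0.0
```

```bash
python3 - <<'E'
from h import *
s=telemetry.get_obs();print(inbox(s["tool_pos"]),s["tool_pos"],s["tool_rot"],s["force"])
w=cam("wrist");im=cams.read_camera("wrist");cv2.imwrite("pics/w4.png",im)
np.savez("w4.npz",*w)
for n,u in(("pivot",(427,180.7)),("disc",(400.3,182.7)),("plain",(422.3,227.7))):
    p=onz(cam("top"),u,.06);print(n,inbox(p),"wrist px",proj(w,p))
E
```

```text
[  -0.50164531 -113.21893546] [ 0.57920144 -0.19764787  0.19942755] [ 1.79916226e+02  4.89015304e-03 -7.17968562e+00] [-0.00184903  0.13876588 -0.0622352 ]
pivot [  55.61245609 -129.71203741] wrist px [334.6952426  127.61091563]
disc [ 44.12434262 -68.48294359] wrist px [272.23493166 140.00936306]
plain [ -54.16390738 -129.03335271] wrist px [333.1632271  231.57770156]
```

View pics/w4.png

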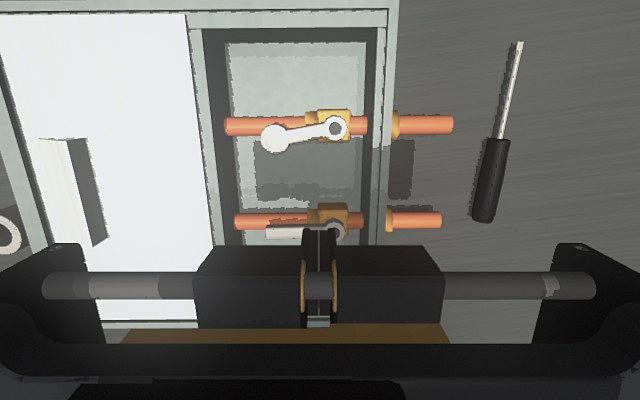

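The wrist view shows the disc at about (273,138), its pivot at (335,128), the plain pivot at (336,228). This agrees with the top view to a few pixels at z = 60 mm, so the handle angle is about 0.19 rad.

Request:
arm_command(series="30 -10 0 0 255;30 -10 0 0 255;29 -10 0 0 255;0 0 30 0 255;0 0 35 0 255;0 0 35 0 255;0 0 30 0 255;0 0 18 0 255;0 0 5 0 255;0 0 0 0 255")

```text
time_s: 7.1
tool_pos: [0.6712, -0.1702, 0.0443]
tool_rot: [-179.9, 0.2, -6.6]
force: [-0.2, -0.1, 0.1]
grip_width: 0.0004
grasp_force: 0.0
```

```bash
python3 - <<'E'
from h import *
s=telemetry.get_obs();print(inbox(s["tool_pos"]),s["tool_pos"],s["tool_rot"],s["force"])
E
```

```text
[ 87.63396152 -75.08727616] [ 0.67122537 -0.17019783  0.04428765] [-179.86490965    0.23495565   -6.59324625] [-0.24887242 -0.10141424  0.05641058]
```

Request:
arm_command(series="-8 3 0 0 255;-8 2 0 0 255;-8 2 0 0 255;-8 0 0 0 255;-8 0 0 0 255;-7 2 0 0 255;-7 2 0 0 255;-6 4 0 0 255;-6 4 0 0 255;-4 4 0 0 255;-4 5 0 0 255;-2 4 0 0 255;0 0 0 0 255")

```text
time_s: 8.18
tool_pos: [0.5984, -0.198, 0.0498]
tool_rot: [179.9, -0.8, -6.8]
force: [10.9, -2.1, -2.6]
grip_width: 0.0002
grasp_force: 4.7
```

```bash
python3 - <<'E'
from h import *
s=telemetry.get_obs();print(inbox(s["tool_pos"]),s["tool_pos"],s["tool_rot"],s["force"])
E
```

```text
[  18.56759625 -111.34530943] [ 0.59835848 -0.19804067  0.04976997] [179.91306503  -0.83190758  -6.81355608] [10.85311083 -2.05290293 -2.56740259]
```

```bash
python3 - <<'E'
from h import *
a=cams.read_camera("wrist")[0:260,180:440]; b=cams.read_camera("scene")[200:300,200:330]
cv2.imwrite("pics/j5.png",np.hstack([cv2.resize(a,(400,400)),cv2.resize(b,(390,400)[:2])[:400]]))
s=telemetry.get_obs();print(inbox(s["tool_pos"]),s["tool_pos"],s["force"])
E
```

```text
[  18.4996547  -111.22153259] [ 0.59830564 -0.19790973  0.04977392] [12.3958168  -2.24653615 -3.78596337]
```

View pics/j5.png

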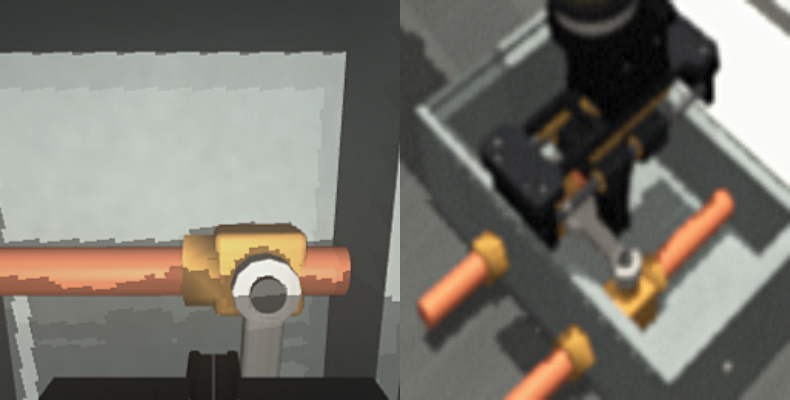

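The view shows the bar running almost straight along -x from its pivot (crop (268,290)), with the finger on its +y side. The finger is loading the disc sideways, so I will ease it off in x, press a little, and read.

Request:
arm_command(series="5 0 0 0 255;0 2 0 0 255;0 2 0 0 255;0 0 0 0 255")

```text
time_s: 8.62
tool_pos: [0.5984, -0.2002, 0.0478]
tool_rot: [-180.0, -0.1, -6.8]
force: [2.9, 2.5, 3.2]
grip_width: 0.0007
grasp_force: 2.3
```

```bash
python3 - <<'E'
from h import *
s=telemetry.get_obs();print(inbox(s["tool_pos"]),s["tool_pos"],s["force"])
w=cam("wrist")
im=cams.read_camera("wrist")
w0=cam("wrist"); 
for u in((354,188.5),(349.7,244)): print(inbox(onz(w,u,.06)))
E
```

```text
[  18.81671423 -113.50940709] [ 0.59835013 -0.20021905  0.04775694] [2.89536862 2.45222707 3.20498441]
[  57.17972737 -131.60153917]
[  25.90412211 -130.3547351 ]
```

Request:
arm_command(series="0 2 0 0 255;0 2 0 0 255;0 0 0 0 255;0 0 0 0 255")

```text
time_s: 9.0
tool_pos: [0.5983, -0.2003, 0.0475]
tool_rot: [-179.7, -0.1, -6.6]
force: [1.9, 9.4, 6.7]
grip_width: 0.0003
grasp_force: 5.2
```

The force rises with no further travel, so the handle is at its stop. I will back off and lift, then check.

Request:
arm_command(series="0 -8 0 0 255;0 -12 0 0 255;0 -5 0 0 255;0 0 -25 0 255;0 0 -35 0 255;0 0 -35 0 255;-5 0 -35 0 255;-5 0 -25 0 255;0 0 0 0 255;0 0 0 0 255")

```text
time_s: 9.83
tool_pos: [0.5902, -0.1793, 0.2029]
tool_rot: [179.9, -0.1, -6.8]
force: [1.3, 0.1, 0.4]
grip_width: 0.0003
grasp_force: 0.0
```

```bash
python3 - <<'E'
from h import *
s=telemetry.get_obs();print(inbox(s["tool_pos"]),s["tool_pos"],s["force"])
w=cams.read_camera("wrist"); t=cams.read_camera("top")[100:290,260:480]
cv2.imwrite("pics/j6.png",np.hstack([cv2.resize(w[:,120:540],(420,400)),cv2.resize(t,(380,328)) if 0 else cv2.resize(t,(380,400))]))
E
```

```text
[  8.27246804 -93.72279847] [ 0.59021783 -0.17932511  0.20294724] [1.31638105 0.09885165 0.39481704]
```

View pics/j6.png

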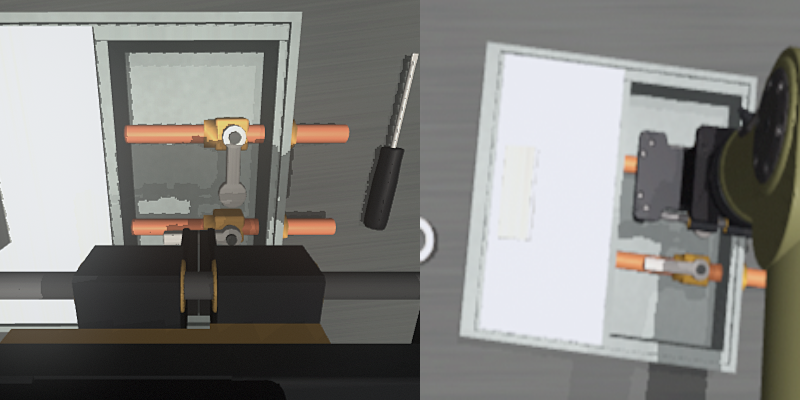

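Shut handle: pivot (355,137), disc (352,193) in wrist pixels. The plain handle still points along +y, and the cover is flat on the deck. I will check the numbers and hand in if they are good.

```bash
python3 - <<'E'
from h import *
w=cam("wrist");p,d=[inbox(onz(w,u,.06)) for u in((355,137),(352,193))]
v=d-p; th=np.arctan2(-v[0],v[1]); t=cam("top")
# cover edges at mid: crop right part, x=420+.. scale 220/380,190/400
f=lambda x,y:(260+(x-420)*220/380,100+y*190/400)
c=[inbox(onz(t,f(*q),.079))[1] for q in((503,56),(628,70))]
print(p,d,th,c,np.mean(c))
if th>1.48 and np.mean(c)>66: print(env.sign_off())
E
```

```text
[  53.69084285 -129.4563988 ] [  -3.76578266 -128.39550137] 1.5523341063941891 [np.float64(158.3594362551223), np.float64(-8.648950848676858)] 74.85524270322271
the job is handed in; nothing more can be done
None
```

The job is handed in: the cover is on its deck at about y = +75 mm, the disc handle is shut at about 1.55 rad, the plain handle still points along +y, and I never went near the cup, bushing or screwdriver, though no verdict was returned.

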